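# Wedge the spring clip off the trolley axle

### The arm

A 7-joint arm with a two-finger parallel gripper is mounted at the origin on the work surface. World frame = base frame: x ahead of the robot, y to its left, z up, the work surface at z = 0. Lengths are in m, angles in rad, forces in N, time in s.
With the tool pointing down it reaches from about 0.35 to 0.9 m from the base axis. Payload 8.1 kg.
Tool frame: the origin (TCP) lies midway between the tips of the shut fingers; the grasp point (between the pads) lies arm.tcp_to_grasp behind it (arm.tcp_to_grasp is the distance from the TCP to the grasp point, in m); z points along the fingers, y is the line along which they close (so a half turn about z gives the same grasp; the last joint's range is limited). The gripper opens to 92 mm and grips with 3 to 60 N. Pads are 19 mm wide; open, the fingers measure 130 mm over their backs; the gripper's body (75 mm by 190 mm) begins 47 mm behind the grasp point.
Start: joints at [-0.103, 0.434, 0.025, 1.573, -0.012, 1.134, -0.075], TCP at [0.625, -0, 0.227] pointing down, gripper open.
Joint ranges: [-2.62, 2.62], [-0.44, 2.09], [-1.27, 1.32], [0.08, 2.57], [-1.32, 4.46], [0.12, 2], [-2.74, 2.74]. Speed limits (rad/s): [2.22, 2.22, 3.01, 3.01, 3.14, 3.14, 3.14].

### API

Orientations are given as a rotation vector (axis times angle).
In Python, from cell import observe, get_image, arm gives the robot as it stands. The module is installed in compiled form; this text tells all that it offers.
- The arm moves only by the tool drive_tool, never from a script. Its argument "steps" is a list of rows, each a list of 5 numbers: the closure, from 0 (fully open) to 1 (shut), then the shift along the world's x, y, z in mm, then the turn about the world's z in rad. In form: [[hand, x, y, z, roll], ...]. A call has 1 to 20 rows; each row shifts and turns the commanded pose from where the row before left it; what a row does not reach is not made up. A row lasts 1/12 s, in which the tool goes at most 41.7 mm and 7.16 degrees, less where a joint would pass 70% of its speed; a pose out of reach is approached as far as the arm can. A call with a gripper value outside its range is refused whole. The fingers move at their own pace and stop on an object; "grip_force" is the grip in N (left out, the last holds). Time passes only in rows, so rows that do not move let the fingers close. It gives the time, the measured TCP pose, the force, the opening and the grip force at its end, in the units of the state.
- observe(): the state, without advancing time (a new reading comes with each control period).
- get_image(name): name is "scene" or "side" or "wrist"; returns a dict with "image" (384x512x3 uint8, red, green, blue), "vfov" (degrees; the focal length in pixels is half the picture's height over the tangent of half this angle, whatever the lens; pixels are square), "cx", "cy" (the principal point, pixels), "k1" (the pictures are not rectified: a ray, as slopes to the right and down, at radius r is drawn at 1 + k1 r^2 times it, then the intrinsics apply), "xyz" and "attitude" of the camera in the world. Camera axes: x right, y down, z forward; pixel columns grow to the right and rows downward; lengths in m; the calibration is good to about 2 mm. A picture is of the moment at which its call begins. There is no depth.
- arm.sign_off(): hands the job in; it is judged then, once.
The state is a dict: "clock": time; "joints": joint angles; "dq": joint speeds; "joint_efforts": joint torques, N m; "position": TCP position; "ee_rot": TCP orientation; "force": force on the tool from outside, world axes, zero at the start; "ft_torque": the same for the moment, N m; "width": opening from 0.0 (shut) to 1.0 (fully open); "gripper_force": force on a finger pad.
Only numpy, scipy, OpenCV 4.12 (cv2) and the standard library are available. Lean on these libraries where they do the work, as an engineer would, in place of code of your own. Each camera call takes 0.05 s, during which the arm holds its last target. There are 200 camera calls.

### The job

The worn wheel of the stock trolley has to come off, so remove the orange spring clip from its axle: slide the blade of the green-handled wedge sideways between the axle and the clip's upturned tab, slowly and gently, never forcing or ramming it, until the clip spreads and comes off onto the wheel's dust cover; do not pull it off with the gripper. Then lay the wedge back on the dark blue mat and put the clip in the blue parts tray, without letting it fly off or fall and without disturbing the other things on the bench.

Things in the scene. Friction and masses are not known exactly. Their poses are not given: they have to be found in the camera images.
- carrier: Fixed wheel carrier, origin under its centre, on the bench: grey plate 216 (x) x 104 (y) x 10 mm, on it a black rubber trolley wheel 160 mm in diameter lying flat, its tread side up to 54 mm high, and on the wheel a bright flat dust cover 112 mm in diameter, top 58 mm above the bench. The upright steel axle rises from its centre.
- axle (a point): Point on the axis of the upright axle, level with the top of the dust cover. Above the cover the axle has a clip groove 15 mm in diameter, 8.5 mm high, then a smooth head 20 mm in diameter that ends 29 mm above the cover. Groove and head are D-shaped: a milled flat, 4 mm from the axis, on the side of the clip's tab, keeps the clip from turning. Pressing on it with over 22 N would mark it.
- clip_bore (a point): Orange spring clip, about 40 g: point on its underside where the axle's axis passes; at axle while the clip is on. z up, x from the axle to the clip's back. Back block x 4.1 to 20, y -8.5 to 8.5, z 0 to 7 mm; two spring arms, 7 mm high, run forward from the back past the axle at y = +-9 to +-13 to x = -15 and grip the groove from the front.
- clip_tab (a point): Centre of the clip's upturned tab, at (10.85, 0, 17) mm in the frame of clip_bore, same axes. The tab: x 7.2 to 14.5, y -9 to 9, z 7 to 27 mm. Between its flat face and the flat of the axle head (y -9.2 to 9.2) is a slot 3.2 mm wide, open at the top and both sides (+y, -y). Once the clip is off, grip it by the tab, across its 18 mm width (y), not below the arms' tops.
- clip_arm_l (a joint): The clip's left spring arm (+y side): rad, 0 closed, grows as it opens. The arms open by themselves as the tab is forced away from the axle (+x), which takes 5 to 12 N when done slowly (about 10 mm/s of wedge), far more when faster, and close when the clip is off: it lets go after 7 to 10 mm and slides 5 to 20 mm further, turning by about 0.25 rad. More than 15 N harms it.
- wedge_grip (a point): Centre of the wedge's green handle, 15 mm above its underside: handle 64 (x) x 22 (y) x 30 (z) mm, 90 g in all. x points to the blade's nose, z up. Steel blade x 30 to 108, z -15 to -1 mm (flush with the underside). Its flat face is at y = -11; the other face tapers: thickness 2 mm at the nose (y -11 to -9), 21.5 mm at the handle (y -11 to 10.5).
- wedge_nose (a point): Middle of the wedge's rounded nose, at (108, -10, -8) mm in the frame of wedge_grip, same axes. With the flat face towards the axle the nose enters the slot from the clip's +y side, wedge x along the clip's -y, the underside about 11 mm above the dust cover so that it passes over the arms. The clip lets go with the nose 35 to 55 mm past the axle.
- wedge_blade (a point): Point in the blade 20 mm behind the nose, at (88, -7.5, -8) mm in the frame of wedge_grip.
- mat: Dark blue rubber bench mat, 150 (x) x 170 (y) x 4 (z) mm, fixed; origin at the centre of its underside, on the bench. The wedge lies on it at the start.
- tray: Blue open parts tray, 150 (x) x 170 (y) x 28 (z) mm, walls and floor 4 mm thick, fixed; origin at the centre of its underside, on the bench. A bearing ring (42 mm across, 10 mm high) and a washer lie in two of its corners and may stay there.
- screwdriver: Loose screwdriver with red handle, lying on the bench; leave it alone. Origin on its underside.
- grease: Loose blue grease tin, 68 mm in diameter, 62 mm high; leave it alone. Origin at the centre of its underside.
- tape: Loose brown roll of packing tape lying flat, 104 mm in diameter, 48 mm high; leave it alone. Origin at the centre of its underside.
- terminal: Loose black card terminal lying flat, 170 x 78 x 26 mm; leave it alone. Origin at the centre of its underside.
- carton: Loose small carton, 120 x 150 x 80 mm; leave it alone. Origin at the centre of its underside.

How it is judged:
By the outcome, as a careful person would: the job done as asked, in the order asked, and still so for the second after the job is handed in, with the robot touching nothing.
It also fails if it takes over 72 s, if anything falls off the work surface, if the arm or the gripper's body presses on something with over 40 N, if the wrist force passes 120 N, or if a joint passes its speed limit or range.

## Working session

There is one attempt and no reset: what is moved stays moved. The work goes in short steps, Python scripts to look and compute and a tool call to move; the robot and the scene stay as the last step left them, time stands still between calls to the robot, and variables do not carry over. Pictures are saved under pics/ and viewed, at most 12 in all, crops included, and the job is handed in when it is done.

Besides the shell and the picture viewer there is one more tool, called after "Call:" as name(argument=value, ...), one argument or row to a line, values as JSON. drive_tool: Moves the arm, as the interface text tells. Its arguments: {"type":"object","properties":{"steps":{"type":"array"},"grip_force":{"type":"number"}},"required":["steps"]}

```bash
mkdir -p pics
cat > h.py <<'E'
import numpy as np, cv2
from scipy.spatial.transform import Rotation as R
from cell import observe, get_image, arm
def cam(n):
    d=get_image(n); f=d["image"].shape[0]/2/np.tan(np.radians(d["vfov"])/2)
    d["K"]=np.array([[f,0,d["cx"]],[0,f,d["cy"]],[0,0,1.]]); d["D"]=np.array([d["k1"],0,0,0.])
    a=np.array(d["attitude"],float); d["R"]=R.from_rotvec(a).as_matrix() if a.shape==(3,) else a
    d["C"]=np.array(d["xyz"],float); return d
def save(d,p,crop=None,s=1):
    im=d["image"][...,::-1]
    if crop: im=im[crop[1]:crop[3],crop[0]:crop[2]]
    cv2.imwrite(p,cv2.resize(im,None,fx=s,fy=s,interpolation=cv2.INTER_CUBIC))
def back(d,uv,z):
    uv=np.atleast_2d(np.array(uv,float)); p=cv2.undistortPoints(uv[:,None],d["K"],d["D"])[:,0]
    r=np.c_[p,np.ones(len(p))]@d["R"].T; return d["C"]+r*((z-d["C"][2])/r[:,2])[:,None]
def proj(d,P):
    P=np.atleast_2d(P).astype(float); q=(P-d["C"])@d["R"]
    return cv2.projectPoints(q,np.zeros(3),np.zeros(3),d["K"],d["D"])[0][:,0]
E
python3 - <<'E'
from h import *
import pickle
ds={}
for n in ["scene","side","wrist"]:
    d=cam(n); ds[n]=d; print(n,d["C"],d["attitude"],d["vfov"],d["k1"])
pickle.dump(ds,open("d0.pkl","wb"))
cv2.imwrite("pics/a.png",cv2.resize(ds["scene"]["image"][...,::-1],(800,600),interpolation=cv2.INTER_CUBIC))
cv2.imwrite("pics/b.png",cv2.resize(ds["wrist"]["image"][...,::-1],(800,600),interpolation=cv2.INTER_CUBIC))
print(observe(), arm.tcp_to_grasp)
E
```

```text
scene [ 1.14884924 -0.41703339  1.02696872] [-2.25028285 -1.15753425  0.40794588] 52.65393830281607 -0.06319898053478007
side [-0.15785154 -0.66807964  0.75321137] [-2.02234823  0.88235459 -0.43530795] 52.45705765106552 -0.07684443997627
wrist [0.62497766 0.08198156 0.38379847] [ 2.83240792e+00 -1.19939177e-04 -2.42122185e-03] 69.48723389140355 -0.053111522125857846
{'clock': 0.15, 'joints': array([-0.10261067,  0.43506685,  0.02501154,  1.57384055, -0.01161686,
        1.13401709, -0.07507968]), 'dq': array([-0.00124274, -0.00138127, -0.00206886, -0.0035767 ,  0.00173518,
       -0.00018324,  0.00209652]), 'joint_efforts': array([ 9.13879558e-04, -6.68263149e+01,  9.85680185e-01, -3.14695251e+01,
       -6.03506877e-02,  3.94195947e-02,  8.07748006e-05]), 'position': array([ 6.24629200e-01, -5.51099068e-05,  2.26141645e-01]), 'ee_rot': array([-2.22099203e+00, -2.22081828e+00,  1.43319117e-03]), 'force': array([-0.91813198,  0.85516514, -0.31313732]), 'ft_torque': array([ 0.01460573, -0.01022107,  0.02859732]), 'gripper_force': 0.0, 'width': 1.0034475532664662} 0.0188
```

View pics/a.png

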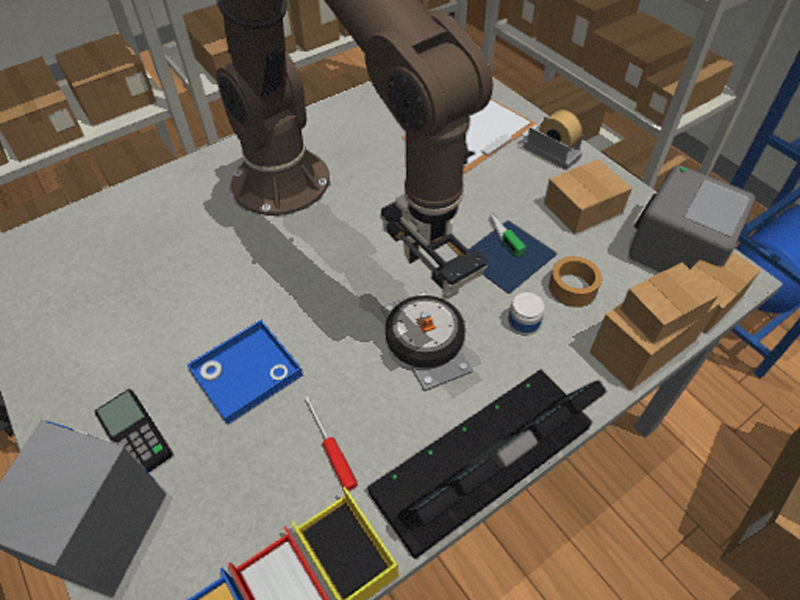

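View pics/b.png

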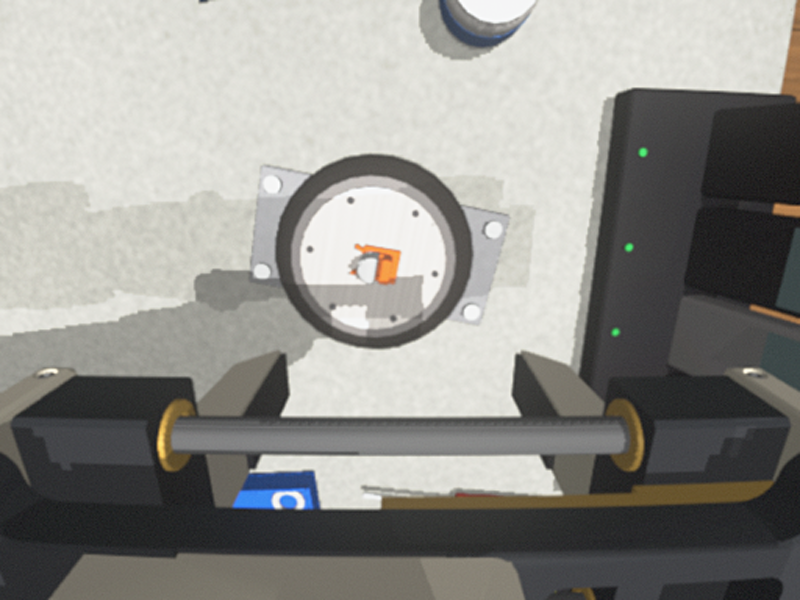

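The scene shows the wedge on the mat (green handle ~(513,241), nose ~(492,217)), the tray at (245,370), and the wheel at (425,330). The wrist view shows the orange clip at (380,262), with its tab on the axle's right, at about -10° yaw.

Run:
```python
from h import *
import pickle
ds=pickle.load(open("d0.pkl","rb")); s=ds["scene"]; w=ds["wrist"]
q=lambda d,l,z: print(np.round(back(d,np.array(l)*.64,z)*1000,1).tolist())
q(s,[[513,240],[491,216]],.03)
q(s,[[510,222],[555,256],[510,291],[466,258]],.004)   # mat
q(s,[[189,365],[262,323],[302,370],[228,421]],.015) # tray corners
q(s,[[210,371],[279,372],[528,300],[575,275]],.02)
q(w,[[372,262]],.087); q(w,[[376,252]],.054)
q(w,[[271,184],[262,271],[494,230],[472,312]],.012)
hsv=cv2.cvtColor(w["image"],cv2.COLOR_RGB2HSV)
m=cv2.inRange(hsv,(5,150,100),(18,255,255)); m[:110]=0;m[230:]=0
ys,xs=np.nonzero(m);print(xs.min(),xs.max(),ys.min(),ys.max())
save(w,"pics/c.png",(165,90,315,235),5.0) if 0 else None
```

```text
[[520.7, 319.1, 30.0], [433.3, 328.7, 30.0]]
[[456.4, 371.6, 4.0], [597.0, 382.5, 4.0], [613.5, 232.3, 4.0], [484.0, 215.2, 4.0]]
[[390.8, -409.6, 15.0], [384.3, -244.2, 15.0], [530.9, -232.5, 15.0], [546.7, -398.9, 15.0]]
[[431.4, -381.3, 20.0], [511.9, -272.1, 20.0], [662.1, 236.8, 20.0], [671.2, 366.6, 20.0]]
[[604.9, 14.3, 87.0]]
[[605.9, 14.7, 54.0]]
[[516.2, 64.3, 12.0], [501.6, -10.8, 12.0], [705.4, 25.5, 12.0], [690.1, -49.4, 12.0]]
225 255 157 180
```

Call:
drive_tool(
  steps=[
    [0,-5,-4,-19,0],
    [0,-5,-4,-19,0],
    [0,-5,-4,-19,0],
    [0,-5,-5,-19,0],
    [0,0,0,0,0],
    [0,0,0,0,0],
    [0,0,0,0,0],
  ],
)

```text
clock: 0.73
position: [0.6059, -0.0166, 0.1517]
ee_rot: [2.221, 2.221, 0.002]
force: [0.1, -0.3, -0.4]
width: 0.998
gripper_force: 0.0
```

Run:
```python
from h import *
import pickle
d=cam("wrist"); o=observe(); pickle.dump((d,o),open("d1.pkl","wb")); print(o["position"],o["ee_rot"],d["C"])
save(d,"pics/d.png",(130,60,390,255),3)
print(proj(d,[[.605,.015,.087]]))
```

```text
[ 0.60620634 -0.01651876  0.15209263] [2.22019132 2.22086838 0.00285627] [0.60586752 0.06532166 0.30953862]
[[254.64239983 167.28641481]]
```

View pics/d.png

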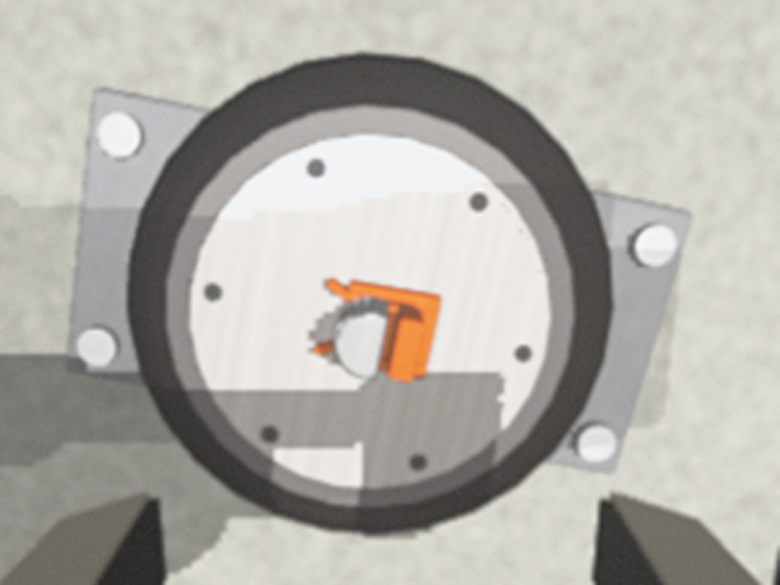

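The wrist view shows the axle head at about (358,342) in the crop. The milled flat is on its right, then the orange tab at (410,345), tilted about -6 to -10°. The six dark cover screws give a symmetric fix on the axis.

Call:
drive_tool(
  steps=[
    [0,-2.5,2.5,0,-0.121],
    [0,-2.5,2.5,0,-0.121],
    [0,-2.5,2.5,0,-0.121],
    [0,-2.5,2.5,0,-0.121],
    [0,-2.5,2.5,0,-0.121],
    [0,-2.5,2.5,0,-0.121],
    [0,-2.5,2.5,0,-0.121],
    [0,-2.5,2.5,0,-0.121],
    [0,-2.5,2.5,0,-0.121],
    [0,-2.5,2.5,0,-0.121],
    [0,-2.5,2.5,0,-0.121],
    [0,-2.5,2.5,0,-0.121],
    [0,-2,2,0,-0.118],
    [0,0,0,0,0],
    [0,0,0,0,0],
    [0,0,0,0,0],
  ],
)

```text
clock: 2.12
position: [0.5737, 0.0152, 0.1514]
ee_rot: [-3.141, -0.008, -0.002]
force: [0.4, 0.1, -0.5]
width: 1.001
gripper_force: 0.0
```

```bash
cat >> h.py <<'E'
def screws(d,guess):
    g=cv2.cvtColor(d["image"],cv2.COLOR_RGB2GRAY).astype(float)
    th=np.radians(np.arange(6)*60.); out=[]
    return g
E
python3 - <<'E'
from h import *
import pickle
d=cam("wrist"); o=observe(); pickle.dump((d,o),open("d2.pkl","wb")); print(o["position"],o["ee_rot"],d["C"],o["joints"])
d1,o1=pickle.load(open("d1.pkl","rb"))
crop=np.array([[316,168],[478,202],[523,353],[418,462],[270,434],[213,292]])
def refine(d,uv):
    g=cv2.GaussianBlur(cv2.cvtColor(d["image"],cv2.COLOR_RGB2GRAY),(0,0),.7).astype(float); out=[]
    for u,v in uv:
        for _ in range(3):
            iu,iv=int(round(u)),int(round(v)); p=g[iv-5:iv+6,iu-5:iu+6]; 
            wt=np.clip(np.percentile(p,35)-p-12,0,None); yy,xx=np.mgrid[-5:6,-5:6]
            if wt.sum()<1: break
            u,v=iu+(wt*xx).sum()/wt.sum(),iv+(wt*yy).sum()/wt.sum()
        out.append((u,v))
    return np.array(out)
P1=refine(d1,crop/3+[130,60]-.33); X=back(d1,P1,.0585)
print((X*1000).round(1)[:,:2].tolist(), X.mean(0)*1000, [np.linalg.norm(x-X.mean(0))*1000 for x in X])
P2=refine(d,proj(d,X)); X2=back(d,P2,.0585)
print((X2*1000).round(1)[:,:2].tolist(), X2.mean(0)*1000, [np.linalg.norm(x-X2.mean(0))*1000 for x in X2])
save(d,"pics/e.png",(130,60,390,255),3)
E
```

```text
[0.57354847 0.0150743  0.15125589] [-3.14139378e+00 -6.66343875e-03 -1.53757312e-03] [0.65628906 0.01505947 0.30930491] [-0.4126757   0.44070339  0.40725404  1.81945205 -0.21360928  0.92355116
 -1.47734758]
[[587.6, 55.0], [635.6, 45.3], [651.1, -1.1], [618.9, -38.0], [570.3, -28.5], [555.2, 18.3]] [603.09860683   8.51077398  58.5       ] [np.float64(49.047014156398696), np.float64(49.0966390479183), np.float64(49.0019560375163), np.float64(49.10542474630458), np.float64(49.50986101149584), np.float64(48.946582606449674)]
[[587.6, 54.8], [635.5, 45.1], [651.0, -1.2], [618.7, -37.9], [570.0, -28.8], [552.1, 19.3]] [602.47135008   8.56878597  58.5       ] [np.float64(48.610764078219034), np.float64(49.29529613201827), np.float64(49.46622861441531), np.float64(49.16426686998802), np.float64(49.50629763680846), np.float64(51.487710958083326)]
```

View pics/e.png

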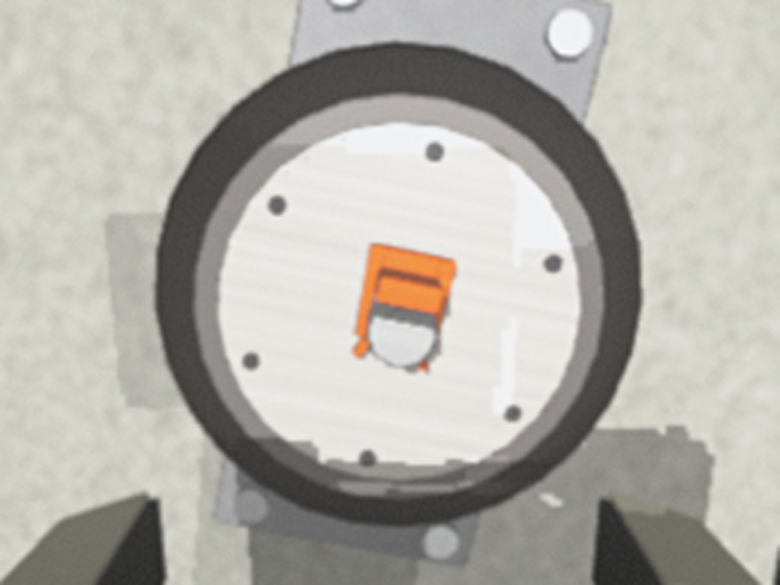

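Two views agree: axle at (603.1, 8.5) mm, carrier and clip yaw about -11.5°. The second picture shows the flat and tab inclined the same way, at about 12-13°. Next, the wedge.

Call:
drive_tool(
  steps=[
    [0,-10,30,0,0],
    [0,-10,31,0,0],
    [0,-10,31,0,0],
    [0,-10,31,0,0],
    [0,-10,31,0,0],
    [0,-10,31,0,0],
    [0,-10,31,0,0],
    [0,-10,31,0,0],
    [0,-10,30,0,0],
    [0,-10,30,0,0],
    [0,0,0,0,0],
    [0,0,0,0,0],
    [0,0,0,0,0],
  ],
)

```text
clock: 3.25
position: [0.4734, 0.3214, 0.1508]
ee_rot: [3.141, 0.003, 0.0]
force: [0.3, -0.5, -0.8]
width: 1.002
gripper_force: 0.0
```

Run:
```python
from h import *
import pickle
d=cam("wrist"); o=observe(); pickle.dump((d,o),open("d3.pkl","wb")); print(o["position"],o["ee_rot"],o["joints"].round(2))
hsv=cv2.cvtColor(d["image"],cv2.COLOR_RGB2HSV); m=cv2.inRange(hsv,(50,120,60),(80,255,255))
n,l,s,c=cv2.connectedComponentsWithStats(m); k=1+np.argmax(s[1:,4]); print(s[k],c[k])
r=cv2.minAreaRect(np.argwhere(l==k)[:,::-1].astype(np.float32)); b=cv2.boxPoints(r); print(b.round(1).tolist())
print((back(d,b,.034)*1000).round(1)[:,:2].tolist())
save(d,"pics/f.png",(100,20,420,260),2.5)
```

```text
[0.47374907 0.32070728 0.15086644] [3.14107487e+00 3.11407217e-04 6.10239537e-04] [-0.95  0.43  0.36  1.82 -0.19  0.92 -2.08]
[ 242  109   29   65 1396] [256.27077364 140.76217765]
[[240.60000610351562, 170.8000030517578], [249.1999969482422, 108.0], [271.6000061035156, 111.0], [263.1000061035156, 173.8000030517578]]
[[490.5, 336.3], [552.1, 327.2], [549.3, 305.7], [487.4, 313.4]]
```

View pics/f.png

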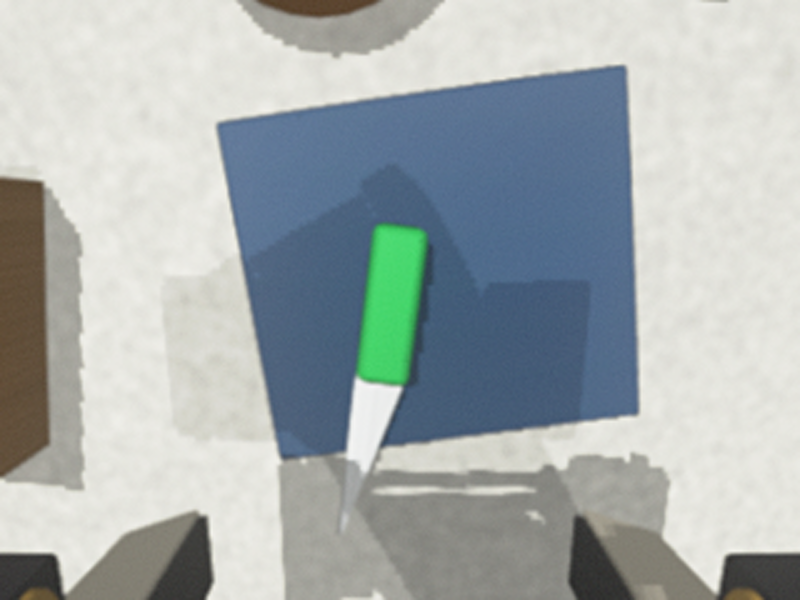

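The wedge handle is at about (400,305) in the crop and the nose at (343,530), with the flat face on the left (+y). The handle centre is at (519.8, 320.7) mm, yaw 172.2°. Moving to grasp it.

Call:
drive_tool(
  steps=[
    [0,23,0,0,-0.068],
    [0,23,0,0,-0.068],
    [0,0,0,-25,0],
    [0,0,0,-25,0],
    [0,0,0,-25,0],
    [0,0,0,-20,0],
    [0,0,0,0,0],
    [0,0,0,0,0],
    [0,0,0,0,0],
  ],
)

```text
clock: 4.05
position: [0.5202, 0.3214, 0.057]
ee_rot: [-3.134, 0.214, -0.002]
force: [-1.0, 0.5, 0.2]
width: 1.0
gripper_force: 0.0
```

Run:
```python
from h import *
o=observe(); T=R.from_rotvec(o["ee_rot"]).as_matrix(); print(o["position"],np.degrees(np.arctan2(T[1,1],T[0,1])),T[:,2],o["force"])
```

```text
[0.52022649 0.32135417 0.05702431] -97.81950855558324 [ 1.33103091e-03  4.56988332e-04 -9.99999010e-01] [-0.9928262   0.45398353  0.21791007]
```

Call:
drive_tool(
  steps=[
    [0,0,0,-16,0],
    [0,0,0,-16,0],
    [0,0,0,-16,0],
    [0,0,0,0,0],
    [1,0,0,0,0],
    [1,0,0,0,0],
    [1,0,0,0,0],
    [1,0,0,0,0],
    [1,0,0,0,0],
    [1,0,0,0,0],
    [1,0,0,0,0],
    [1,0,0,0,0],
  ],
  grip_force=10,
)

```text
clock: 5.05
position: [0.519, 0.322, 0.0078]
ee_rot: [3.134, -0.212, -0.0]
force: [-0.1, -0.2, 0.3]
width: 0.471
gripper_force: 0.0
```

Call:
drive_tool(
  steps=[
    [1,0,0,0,0],
    [1,0,0,0,0],
    [1,0,0,0,0],
    [1,0,0,20,0],
    [1,0,0,25,0],
    [1,0,0,35,0],
    [1,0,0,35,0],
  ],
  grip_force=45,
)

```text
clock: 5.63
position: [0.5182, 0.3213, 0.1232]
ee_rot: [3.133, -0.213, -0.003]
force: [0.7, 0.4, -0.7]
width: 0.241
gripper_force: 45.0
```

Run:
```python
from h import *
import pickle
d=cam("wrist"); s=cam("scene"); e=cam("side"); o=observe(); pickle.dump((d,s,e,o),open("d4.pkl","wb"))
T=R.from_rotvec(o["ee_rot"]).as_matrix(); p=o["position"]; print(p)
ty=T[:,1]; yw=np.arctan2(ty[1],ty[0])-np.pi/2
Rw=R.from_euler("z",yw).as_matrix()
pts=np.array([[-32,-11,15],[-32,11,15],[32,11,15],[32,-11,15],[-32,-11,-15],[-32,11,-15],[108,-10,-1],[108,-10,-15],[30,10.5,-1],[32,-11,-15]])/1e3
W=(p+[0,0,.011])+pts@Rw.T   # TCP 4 mm above underside
out=[]
for c,n,sc in ((s,"s",6),(e,"e",6)):
    u=proj(c,W); lo=u.mean(0)-33; lo=lo.astype(int)
    im=cv2.resize(c["image"][lo[1]:lo[1]+66,lo[0]:lo[0]+66,::-1],None,fx=sc,fy=sc,interpolation=cv2.INTER_CUBIC)
    for q in u: cv2.circle(im,tuple(int(v) for v in ((q-lo+.5)*sc)),3,(255,0,255),-1)
    out.append(im)
cv2.imwrite("pics/g.png",np.hstack(out))
```

```text
[0.52071147 0.32295141 0.12556202]
```

View pics/g.png

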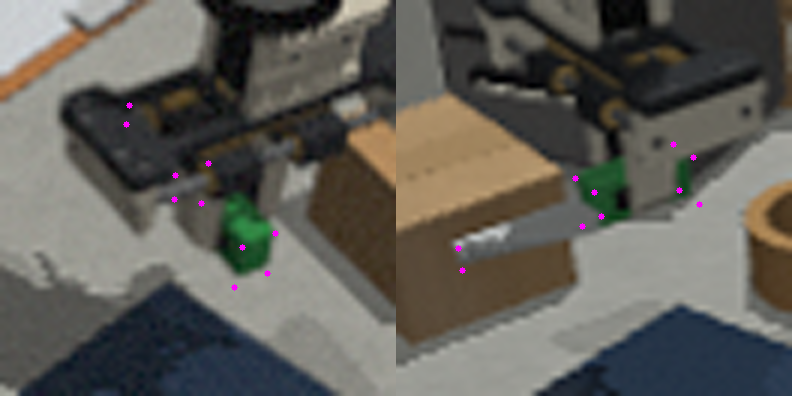

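The left view suggests the handle sits a few mm higher than assumed; the fingers finished closing just as the lift began. I'll set it back on the mat and regrasp cleanly.

Call:
drive_tool(
  steps=[
    [1,0,0,-30,0],
    [1,0,0,-30,0],
    [1,0,0,-30,0],
    [1,0,0,-18,0],
    [1,0,0,-4,0],
    [1,0,0,0,0],
    [0.6,0,0,-2,0],
    [0.6,0,0,-2,0],
    [0.6,0,0,0,0],
    [0.6,0,0,0,0],
  ],
)

```text
clock: 6.62
position: [0.5189, 0.3219, 0.0065]
ee_rot: [3.134, -0.212, -0.0]
force: [-0.3, -0.1, -0.9]
width: 0.393
gripper_force: 0.0
```

Run:
```python
from h import *
o=observe(); print(o["position"],o["force"],o["width"])
```

```text
[0.5189041  0.32190928 0.00652395] [-0.33952225 -0.13887364 -0.88977018] 0.39348386519570927
```

Call:
drive_tool(
  steps=[
    [1,0,0,0,0],
    [1,0,0,0,0],
    [1,0,0,0,0],
    [1,0,0,0,0],
    [1,0,0,0,0],
    [1,0,0,0,0],
  ],
  grip_force=45,
)

```text
clock: 7.12
position: [0.5191, 0.322, 0.0069]
ee_rot: [-3.134, 0.212, -0.0]
force: [-0.1, -1.3, 2.5]
width: 0.235
gripper_force: 45.0
```

Call:
drive_tool(
  steps=[
    [1,0,0,10,0],
    [1,0,0,30,0],
    [1,0,0,40,0],
    [1,0,0,40,0],
    [1,9.9,-13.2,0,0.1158],
    [1,9.9,-13.2,0,0.1158],
    [1,9.9,-13.2,0,0.1158],
    [1,9.9,-13.2,0,0.1158],
    [1,9.9,-13.2,0,0.1158],
    [1,9.9,-13.2,0,0.1158],
    [1,9.9,-13.2,0,0.1158],
    [1,9.9,-13.2,0,0.1158],
    [1,9.9,-13.2,0,0.1158],
    [1,9.9,-13.2,0,0.1158],
    [1,9.9,-13.2,0,0.1158],
    [1,9.9,-13.2,0,0.1158],
    [1,9.9,-13.2,0,0.1158],
    [1,0,0,0,0],
    [1,0,0,0,0],
    [1,0,0,0,0],
  ],
)

```text
clock: 8.78
position: [0.6472, 0.151, 0.1269]
ee_rot: [-2.435, -1.985, 0.0]
force: [-0.3, 0.5, -0.6]
width: 0.235
gripper_force: 45.0
```

```bash
cat >> h.py <<'E'
A=np.array([.6031,.0085]); XC=np.array([np.cos(.2007),-np.sin(.2007)]); YC=np.array([np.sin(.2007),np.cos(.2007)])
def st():
    o=observe(); T=R.from_rotvec(o["ee_rot"]).as_matrix(); p=o["position"]; g=p[:2]-A
    print("clip x %.2f y(nose) %.2f mm z(under-cover) %.2f yawy %.2f tilt %s"%(g@XC*1e3,g@YC*1e3-108,(p[2]-.0027-.058)*1e3,np.degrees(np.arctan2(T[1,1],T[0,1])),T[:2,2].round(4)),"F clip %.1f %.1f z %.1f"%(o["force"][:2]@XC,o["force"][:2]@YC,o["force"][2]),o["width"],o["clock"]); return o
E
python3 - <<'E'
from h import *
o=st(); print(o["position"],o["joints"].round(2))
E
```

```text
clip x 14.79 y(nose) 40.46 mm z(under-cover) 66.25 yawy -11.63 tilt [-0.0004  0.0005] F clip -0.4 0.4 z -0.6 0.23499124809302324 8.7833
[0.6471898  0.15103011 0.12694896] [-0.31  0.59  0.01  1.58 -0.01  0.98 -0.51]
```

Call:
drive_tool(
  steps=[
    [1,0,0,-20,0],
    [1,0,0,-20,0],
    [1,0,0,-10,0],
    [1,0,0,-5,0],
    [1,0,0,0,0],
    [1,0,0,0,0],
    [1,0,0,0,0],
  ],
)

```text
clock: 9.37
position: [0.6484, 0.1508, 0.0729]
ee_rot: [2.432, 1.987, 0.002]
force: [-0.3, 0.4, -0.5]
width: 0.236
gripper_force: 45.0
```

Run:
```python
from h import *
for i in range(5): st(); c=cam("wrist")
save(c,"pics/h.png",None,1.5)
```

```text
clip x 16.01 y(nose) 40.48 mm z(under-cover) 12.18 yawy -11.50 tilt [0.0016 0.0005] F clip -0.4 0.3 z -0.5 0.23558897622948488 9.3667
clip x 16.03 y(nose) 40.39 mm z(under-cover) 12.20 yawy -11.51 tilt [0.0017 0.0005] F clip -0.2 -0.1 z -1.5 0.2364173762801356 9.4167
clip x 16.01 y(nose) 40.30 mm z(under-cover) 12.13 yawy -11.51 tilt [0.0016 0.0005] F clip -0.2 -0.2 z -0.1 0.234642375860243 9.4667
clip x 15.92 y(nose) 40.21 mm z(under-cover) 11.97 yawy -11.51 tilt [0.0014 0.0004] F clip 0.0 0.2 z -1.4 0.2375164252190927 9.5167
clip x 15.84 y(nose) 40.07 mm z(under-cover) 11.81 yawy -11.51 tilt [0.0012 0.0003] F clip 0.1 0.5 z -1.6 0.23941596569815288 9.5667
```

View pics/h.png

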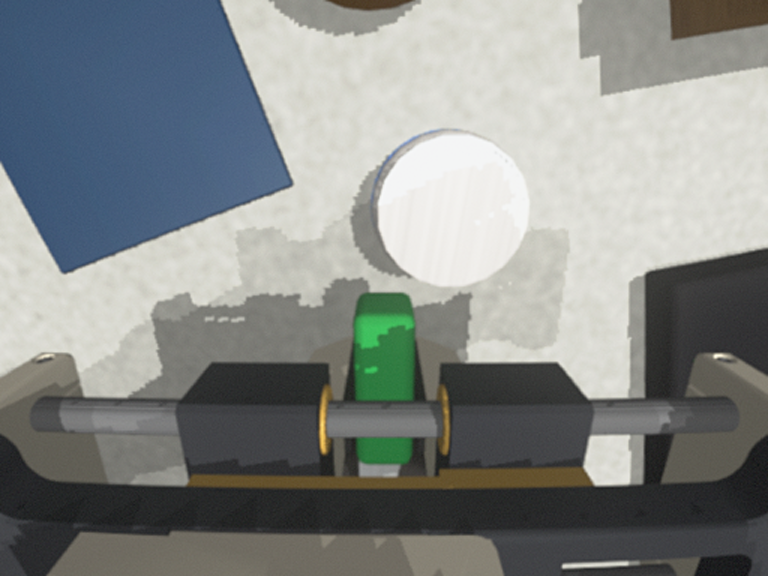

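The wrist view shows the wedge held straight, with its handle at (385,380). The grease tin at (450,205) is clear of it. Approaching the slot.

Call:
drive_tool(
  steps=[
    [1,-0.8,-3.9,0,0],
    [1,-0.8,-3.9,0,0],
    [1,-0.8,-3.9,0,0],
    [1,-0.8,-3.9,0,0],
    [1,-0.8,-3.9,0,0],
    [1,-0.8,-3.9,0,0],
    [1,-0.6,-2.9,0,0],
    [1,0,0,0,0],
    [1,0,0,0,0],
  ],
)

```text
clock: 10.37
position: [0.6423, 0.1238, 0.0718]
ee_rot: [-2.433, -1.987, -0.0]
force: [0.0, 0.3, -1.3]
width: 0.238
gripper_force: 45.0
```

Run:
```python
from h import *
for i in range(3): st(); c=cam("scene")
s=cam("side")
out=[]
for c in (c,s):
    u=proj(c,[[A[0],A[1],.08]])[0].astype(int)-25
    out.append(cv2.resize(c["image"][u[1]:u[1]+50,u[0]:u[0]+50,::-1],None,fx=8,fy=8,interpolation=cv2.INTER_CUBIC))
cv2.imwrite("pics/i.png",np.hstack(out))
```

```text
clip x 15.44 y(nose) 12.85 mm z(under-cover) 11.06 yawy -11.52 tilt [0. 0.] F clip -0.0 0.3 z -1.3 0.23831219789026017 10.3667
clip x 15.39 y(nose) 13.24 mm z(under-cover) 11.08 yawy -11.50 tilt [0.0001 0.0002] F clip 0.2 0.1 z -1.0 0.2348827693143485 10.4167
clip x 15.34 y(nose) 13.38 mm z(under-cover) 11.06 yawy -11.49 tilt [0.0001 0.0003] F clip 0.1 -0.7 z -0.9 0.2367493642689343 10.4667
```

View pics/i.png

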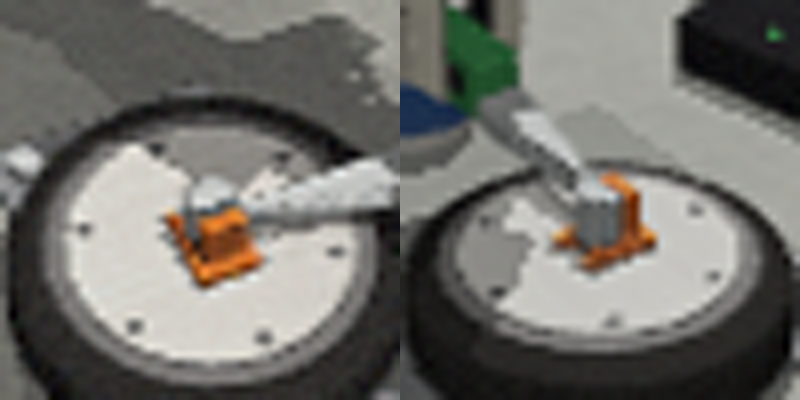

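Both views show the nose right at the slot mouth, between head and tab ((245,210) left, (590,180) right). Inserting slowly.

Call:
drive_tool(
  steps=[
    [1,-0.16,-0.78,0,0],
    [1,-0.16,-0.78,0,0],
    [1,-0.16,-0.78,0,0],
    [1,-0.16,-0.78,0,0],
    [1,-0.16,-0.78,0,0],
    [1,-0.16,-0.78,0,0],
    [1,-0.16,-0.78,0,0],
    [1,-0.16,-0.78,0,0],
  ],
)

```text
clock: 11.23
position: [0.6408, 0.118, 0.0717]
ee_rot: [-2.432, -1.988, 0.0]
force: [-1.4, 1.0, 0.1]
width: 0.235
gripper_force: 45.0
```

```bash
python3 -c "
from h import *
st()"
```

```text
clip x 15.10 y(nose) 6.77 mm z(under-cover) 10.97 yawy -11.50 tilt [-0.0004  0.0002] F clip -1.6 0.7 z 0.1 0.235350387206788 11.2333
```

Call:
drive_tool(
  steps=[
    [1,-0.16,-0.78,0,0],
    [1,-0.16,-0.78,0,0],
    [1,-0.16,-0.78,0,0],
    [1,-0.16,-0.78,0,0],
    [1,-0.16,-0.78,0,0],
    [1,-0.16,-0.78,0,0],
    [1,-0.16,-0.78,0,0],
    [1,-0.16,-0.78,0,0],
    [1,-0.16,-0.78,0,0],
    [1,-0.16,-0.78,0,0],
  ],
)

```text
clock: 12.07
position: [0.6392, 0.11, 0.0717]
ee_rot: [-2.433, -1.988, 0.0]
force: [-2.7, 2.9, -0.6]
width: 0.237
gripper_force: 45.0
```

```bash
python3 -c "
from h import *
st()"
```

```text
clip x 15.18 y(nose) -1.32 mm z(under-cover) 10.98 yawy -11.50 tilt [-0.0003  0.    ] F clip -3.2 2.4 z -0.6 0.23728451551811947 12.0667
```

Call:
drive_tool(
  steps=[
    [1,-0.16,-0.78,0,0],
    [1,-0.16,-0.78,0,0],
    [1,-0.16,-0.78,0,0],
    [1,-0.16,-0.78,0,0],
    [1,-0.16,-0.78,0,0],
    [1,-0.16,-0.78,0,0],
    [1,-0.16,-0.78,0,0],
    [1,-0.16,-0.78,0,0],
    [1,-0.16,-0.78,0,0],
    [1,-0.16,-0.78,0,0],
    [1,-0.16,-0.78,0,0],
    [1,-0.16,-0.78,0,0],
  ],
)

```text
clock: 13.07
position: [0.6375, 0.1015, 0.0718]
ee_rot: [-2.432, -1.988, -0.001]
force: [-2.4, 4.7, -0.7]
width: 0.237
gripper_force: 45.0
```

```bash
python3 -c "
from h import *
st()"
```

```text
clip x 15.16 y(nose) -10.05 mm z(under-cover) 11.12 yawy -11.47 tilt [0.0002 0.0009] F clip -3.3 4.1 z -0.7 0.23720061791358352 13.0667
```

Call:
drive_tool(
  steps=[
    [1,-0.14,-0.69,0,0],
    [1,-0.14,-0.69,0,0],
    [1,-0.14,-0.69,0,0],
    [1,-0.14,-0.69,0,0],
    [1,-0.14,-0.69,0,0],
    [1,-0.14,-0.69,0,0],
    [1,-0.14,-0.69,0,0],
    [1,-0.14,-0.69,0,0],
    [1,-0.14,-0.69,0,0],
    [1,-0.14,-0.69,0,0],
    [1,-0.14,-0.69,0,0],
    [1,-0.14,-0.69,0,0],
    [1,-0.14,-0.69,0,0],
    [1,-0.14,-0.69,0,0],
    [1,-0.14,-0.69,0,0],
  ],
)

```text
clock: 14.32
position: [0.6358, 0.0926, 0.0722]
ee_rot: [-2.43, -1.99, -0.004]
force: [-3.5, 2.7, -0.5]
width: 0.233
gripper_force: 45.0
```

```bash
python3 -c "
from h import *
st()"
```

```text
clip x 15.24 y(nose) -19.11 mm z(under-cover) 11.45 yawy -11.38 tilt [0.0012 0.0021] F clip -4.0 1.9 z -0.5 0.23300294380201 14.3167
```

Call:
drive_tool(
  steps=[
    [1,-0.14,-0.69,0,0],
    [1,-0.14,-0.69,0,0],
    [1,-0.14,-0.69,0,0],
    [1,-0.14,-0.69,0,0],
    [1,-0.14,-0.69,0,0],
    [1,-0.14,-0.69,0,0],
    [1,-0.14,-0.69,0,0],
    [1,-0.14,-0.69,0,0],
    [1,-0.14,-0.69,0,0],
    [1,-0.14,-0.69,0,0],
    [1,-0.14,-0.69,0,0],
    [1,-0.14,-0.69,0,0],
    [1,-0.14,-0.69,0,0],
    [1,-0.14,-0.69,0,0],
    [1,-0.14,-0.69,0,0],
    [1,-0.14,-0.69,0,0],
  ],
)

```text
clock: 15.65
position: [0.6329, 0.0795, 0.0717]
ee_rot: [-2.432, -1.988, 0.0]
force: [-1.8, 1.1, -0.6]
width: 0.236
gripper_force: 45.0
```

```bash
python3 -c "
from h import *
st()"
```

```text
clip x 15.07 y(nose) -32.52 mm z(under-cover) 10.97 yawy -11.49 tilt [-0.0004  0.0002] F clip -1.9 0.7 z -0.6 0.23596502994133142 15.65
```

```bash
cat >> h.py <<'E'
def orange(d):
    hsv=cv2.cvtColor(d["image"],cv2.COLOR_RGB2HSV); m=cv2.inRange(hsv,(4,190,110),(16,255,255))
    u=proj(d,[[A[0],A[1],.07]])[0]; yy,xx=np.mgrid[:384,:512]; m[(xx-u[0])**2+(yy-u[1])**2>45**2]=0
    p=np.argwhere(m)[:,::-1]; c=p.mean(0); w=back(d,c,.068)[0,:2]-A
    print(len(p),"clip-frame mm",(w@XC*1e3).round(1),(w@YC*1e3).round(1)); return m
E
python3 - <<'E'
from h import *
import pickle
_,s,e,_=pickle.load(open("d4.pkl","rb"))
for d in (s,e,cam("scene"),cam("side")): orange(d)
st()
E
```

```text
39 clip-frame mm 11.6 -1.4
6 clip-frame mm 0.7 -8.4
40 clip-frame mm 19.4 -4.5
7 clip-frame mm -0.4 -12.1
clip x 15.20 y(nose) -32.77 mm z(under-cover) 10.99 yawy -11.50 tilt [-0.0003 -0.0001] F clip -1.0 0.8 z -0.7 0.24135248483980165 15.75
```

Call:
drive_tool(
  steps=[
    [1,-0.14,-0.69,0,0],
    [1,-0.14,-0.69,0,0],
    [1,-0.14,-0.69,0,0],
    [1,-0.14,-0.69,0,0],
    [1,-0.14,-0.69,0,0],
    [1,-0.14,-0.69,0,0],
    [1,-0.14,-0.69,0,0],
    [1,-0.14,-0.69,0,0],
    [1,-0.14,-0.69,0,0],
    [1,-0.14,-0.69,0,0],
    [1,-0.14,-0.69,0,0],
    [1,-0.14,-0.69,0,0],
  ],
)

```text
clock: 16.75
position: [0.6315, 0.0709, 0.0717]
ee_rot: [2.433, 1.988, 0.0]
force: [-0.7, 0.5, -0.4]
width: 0.235
gripper_force: 45.0
```

Run:
```python
from h import *
for n in ("scene","side"): orange(cam(n))
st()
```

```text
34 clip-frame mm 24.9 -7.2
5 clip-frame mm 2.8 -10.7
clip x 15.37 y(nose) -41.33 mm z(under-cover) 11.02 yawy -11.51 tilt [-0.     -0.0002] F clip -0.1 -0.5 z -1.5 0.23872856035998435 16.85
```

Run:
```python
from h import *
out=[]
for n in ("scene","side"):
    c=cam(n); u=proj(c,[[A[0],A[1],.08]])[0].astype(int)-25
    out.append(cv2.resize(c["image"][u[1]:u[1]+50,u[0]:u[0]+50,::-1],None,fx=8,fy=8,interpolation=cv2.INTER_CUBIC))
cv2.imwrite("pics/j.png",np.hstack(out)); st()
```

```text
clip x 15.34 y(nose) -41.07 mm z(under-cover) 11.04 yawy -11.50 tilt [0. 0.] F clip -1.2 0.1 z -1.0 0.2351235616845524 16.95
```

View pics/j.png

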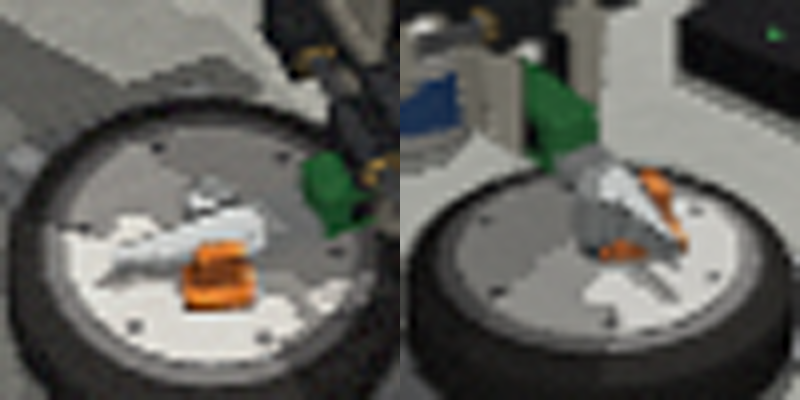

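The clip is pushed off the axle and turned, resting on the cover with its tab against the blade at (215,255). Contact force is about 0. I'll withdraw the wedge along its own line, where it narrows.

Call:
drive_tool(
  steps=[
    [1,0.2,1.2,0,0],
    [1,0.2,1.2,0,0],
    [1,0.3,1.5,0,0],
    [1,0.3,1.5,0,0],
    [1,0.4,2,0,0],
    [1,0.4,2,0,0],
    [1,0.6,2.9,0,0],
    [1,0.8,3.9,0,0],
    [1,0.8,3.9,0,0],
    [1,1,4.9,0,0],
    [1,1,4.9,0,0],
    [1,1,4.9,0,0],
    [1,1,4.9,0,0],
    [1,1,4.9,0,0],
    [1,1,4.9,0,0],
    [1,1.4,6.9,0,0],
    [1,1.4,6.9,0,0],
    [1,1.4,6.9,0,0],
    [1,1.4,6.9,0,0],
    [1,1.4,6.9,0,0],
  ],
)

```text
clock: 18.62
position: [0.6486, 0.1559, 0.0717]
ee_rot: [-2.433, -1.988, -0.0]
force: [-0.1, -1.1, -0.4]
width: 0.234
gripper_force: 45.0
```

Run:
```python
from h import *
for n in ("scene","side"): orange(cam(n))
print(st()["position"])
```

```text
44 clip-frame mm 22.0 -6.3
8 clip-frame mm 15.3 -8.0
clip x 14.83 y(nose) 46.79 mm z(under-cover) 11.02 yawy -11.38 tilt [0.0001 0.0011] F clip -0.0 0.3 z -1.3 0.2394615508269284 18.7167
[0.6484952  0.15722555 0.07171536]
```

Run:
```python
from h import *
import pickle
d,o=pickle.load(open("d3.pkl","rb"))
b=back(d,np.array([[218,123],[626,66],[638,412],[282,458]])/2.5+[99.8,19.8],.004)[:,:2]*1000
print(b.round(1).tolist(), b.mean(0)); e=lambda i,j:(np.degrees(np.arctan2(*(b[j]-b[i])[::-1])),np.linalg.norm(b[j]-b[i]))
print(e(0,1),e(3,2),e(0,3),e(1,2))
```

```text
[[590.5, 391.5], [612.8, 225.8], [467.3, 206.3], [444.6, 371.4]] [528.8074423  298.71385772]
(np.float64(-82.33873291149683), np.float64(167.17582212102582)) (np.float64(-82.16099801184859), np.float64(166.67899434227144)) (np.float64(-172.16338286356026), np.float64(147.28916967591547)) (np.float64(-172.3570263954005), np.float64(146.77144010493205))
```

Call:
drive_tool(
  steps=[
    [1,0,0,25,0],
    [1,0,0,30,0],
    [1,-10,13,0,-0.1158],
    [1,-10,13,0,-0.1158],
    [1,-10,13,0,-0.1158],
    [1,-10,13,0,-0.1158],
    [1,-10,13,0,-0.1158],
    [1,-10,13,0,-0.1158],
    [1,-10,13,0,-0.1158],
    [1,-10,13,0,-0.1158],
    [1,-10,13,0,-0.1158],
    [1,-10,13,0,-0.1158],
    [1,-10,13,0,-0.1158],
    [1,-10,13,0,-0.1158],
    [1,-10,9,0,-0.1158],
  ],
)

```text
clock: 19.97
position: [0.5178, 0.3212, 0.1268]
ee_rot: [-3.133, 0.22, -0.0]
force: [-0.7, 0.4, -0.3]
width: 0.239
gripper_force: 45.0
```

Run:
```python
from h import *
import pickle
d,o=pickle.load(open("d3.pkl","rb"))
print(back(d,np.array([[43,183],[48,443]])/2.5+[100,20],.08)*1000)
s=cam("scene"); print(st()["position"])
```

```text
[[564.83136042 430.90049823  80.        ]
 [477.65703208 441.58838008  80.        ]]
clip x -148.94 y(nose) 183.30 mm z(under-cover) 65.73 yawy -98.37 tilt [-0.0023  0.0015] F clip -2.7 1.1 z -2.2 0.23849672827578053 20.0167
[0.51521916 0.3236434  0.12642688]
```

Call:
drive_tool(
  steps=[
    [1,16,-6,0,0.091],
    [1,16,-6,0,0.091],
    [1,16,-6,0,0.09],
    [1,0,0,-30,0],
    [1,0,0,-30,0],
    [1,0,0,-30,0],
    [1,0,0,-20,0],
    [1,0,0,-6,0],
    [1,0,0,0,0],
    [1,0,0,0,0],
  ],
)

```text
clock: 20.85
position: [0.5673, 0.3018, 0.0116]
ee_rot: [-3.134, -0.215, -0.001]
force: [-0.5, -0.4, -0.6]
width: 0.237
gripper_force: 45.0
```

```bash
python3 -c "
from h import *
print(st()['position'])"
```

```text
clip x -93.58 y(nose) 172.29 mm z(under-cover) -49.12 yawy -82.14 tilt [0.0008 0.0002] F clip -0.4 -0.5 z -0.6 0.23664338258306955 20.85
[0.56727758 0.30181633 0.01157979]
```

Call:
drive_tool(
  steps=[
    [1,0,0,-2,0],
    [1,0,0,-1.5,0],
    [1,0,0,-1,0],
    [1,0,0,0,0],
    [0.7,0,0,0,0],
    [0.7,0,0,0,0],
    [0.4,0,0,0,0],
    [0,0,0,0,0],
    [0,0,0,0,0],
    [0,0,0,0,0],
    [0,0,0,0,0],
    [0,0,0,0,0],
    [0,0,0,0,0],
  ],
)

```text
clock: 21.93
position: [0.5665, 0.302, 0.0062]
ee_rot: [3.134, 0.215, -0.0]
force: [-0.4, 0.7, -0.0]
width: 0.753
gripper_force: 0.0
```

Call:
drive_tool(
  steps=[
    [0,0,0,20,0],
    [0,0,0,40,0],
    [0,0,0,40,0],
    [0,0,0,45,0],
    [0,2,-29,0,-0.014],
    [0,2,-29,0,-0.014],
    [0,2,-29,0,-0.014],
    [0,2,-29,0,-0.014],
    [0,2,-29,0,-0.014],
    [0,2,-29,0,-0.014],
    [0,2,-29,0,-0.014],
    [0,2,-29,0,-0.014],
    [0,2,-29,0,-0.014],
    [0,2,-29,0,-0.014],
    [0,0,0,0,0],
    [0,0,0,0,0],
    [0,0,0,0,0],
  ],
)

```text
clock: 23.35
position: [0.5864, 0.0126, 0.1479]
ee_rot: [-3.141, 0.005, 0.0]
force: [-0.2, 0.2, -0.2]
width: 1.002
gripper_force: 0.0
```

Run:
```python
from h import *
import pickle
d=cam("wrist"); o=st(); pickle.dump((d,o),open("d5.pkl","wb")); print(o["position"])
u=proj(d,[[A[0]+.02,A[1]-.01,.07]])[0]; print(u)
lo=np.maximum((u-[48,36]).astype(int),0); print(lo)
save(d,"pics/k.png",(lo[0],lo[1],lo[0]+96,lo[1]+72),8)
hsv=cv2.cvtColor(d["image"],cv2.COLOR_RGB2HSV); g=cv2.inRange(cv2.cvtColor(cam("scene")["image"],cv2.COLOR_RGB2HSV),(50,120,60),(80,255,255))
p=np.argwhere(g)[:,::-1]; print(len(p),p.mean(0) if len(p) else 0)
s=cam("scene"); print(back(s,p[(p[:,1]<250)].mean(0),.02))
```

```text
clip x -17.34 y(nose) -106.51 mm z(under-cover) 87.12 yawy -90.10 tilt [-0.0002  0.0008] F clip 0.2 -0.1 z 0.6 1.0002073248793517 23.4
[0.58641012 0.01342061 0.14781655]
[271.46253719 159.12085806]
[223 123]
190 [298.62631579 198.26315789]
[[0.57841256 0.31782906 0.02      ]]
```

View pics/k.png

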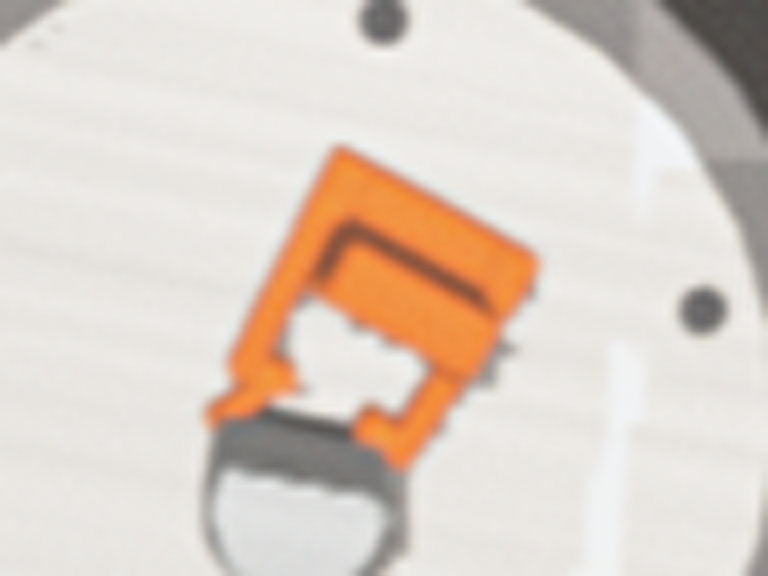

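The clip lies free and flat on the cover, its back edge from (340,148) to (540,262), tab near (400,290) in the crop. Scene mask puts the wedge on the mat.

Run:
```python
from h import *
import pickle
d,o=pickle.load(open("d5.pkl","rb"))
f=lambda l,z: back(d,(np.array(l)+.5)/8-.5+[223,123],z)[:,:2]*1e3
L,Rr=f([[340,146],[541,260]],.065); y=(L-Rr); n=np.linalg.norm(y); y/=n; x=np.array([y[1],-y[0]])
tab=(L+Rr)/2-9.15*x; print(n,"yaw y",np.degrees(np.arctan2(y[1],y[0])),"tab",tab,"axle in clip",((A*1e3-tab)@x+10.85,(A*1e3-tab)@y))
print("dpos",tab-o["position"][:2]*1e3)
t=f([[318,285],[470,375],[350,225],[495,305]],.085); print("tab top corners in clip",np.c_[(t-tab)@x+10.85,(t-tab)@y].round(1))
```

```text
25.401725576107804 yaw y 60.57437625861946 tab [623.96375657  -2.61205892] axle in clip (np.float64(-12.781491008745045), np.float64(-0.5716857124718278))
dpos [ 37.55363435 -16.03267333]
tab top corners in clip [[ 8.8  9.5]
 [ 8.3 -8.6]
 [15.6  9.8]
 [15.7 -7.1]]
```

Call:
drive_tool(
  steps=[
    [0,7.7,-3.3,0,-0.1024],
    [0,7.7,-3.3,0,-0.1024],
    [0,7.7,-3.3,0,-0.1024],
    [0,7.7,-3.3,0,-0.1024],
    [0,7.5,-3.2,0,-0.1024],
    [0.4,0,0,-20,0],
    [0.4,0,0,-20,0],
    [0.4,0,0,-10,0],
    [0.4,0,0,0,0],
    [0.4,0,0,0,0],
    [0.4,0,0,0,0],
    [0.4,0,0,0,0],
  ],
  grip_force=10,
)

```text
clock: 24.5
position: [0.6256, -0.0043, 0.0991]
ee_rot: [-3.037, 0.8, -0.003]
force: [0.5, 0.7, -0.0]
width: 0.602
gripper_force: 0.0
```

Run:
```python
from h import *
o=st(); d=cam("wrist"); o2=st(); print(o["position"],o2["position"])
```

```text
clip x 24.56 y(nose) -116.08 mm z(under-cover) 38.41 yawy -119.51 tilt [0.0018 0.0002] F clip 0.3 0.8 z -0.0 0.6024513501518703 24.5
clip x 24.49 y(nose) -116.11 mm z(under-cover) 38.33 yawy -119.52 tilt [0.0017 0.0002] F clip -0.2 0.2 z -0.0 0.6015553064770355 24.55
[ 0.6255598  -0.00431066  0.09910569] [ 0.62548544 -0.00433491  0.09902673]
```

Call:
drive_tool(
  steps=[
    [0.4,-0.5,1,-12,0],
    [0.4,0,0,-12,0],
    [0.4,0,0,-7,0],
    [0.4,0,0,0,0],
    [0.4,0,0,0,0],
  ],
)

```text
clock: 24.97
position: [0.6236, -0.0035, 0.0659]
ee_rot: [3.037, -0.801, -0.003]
force: [0.8, -0.2, 0.8]
width: 0.605
gripper_force: 0.0
```

Run:
```python
from h import *
print(st()["position"])
```

```text
clip x 22.51 y(nose) -115.70 mm z(under-cover) 5.21 yawy -119.54 tilt [-0.0019 -0.0003] F clip 0.8 0.0 z 0.8 0.6051462009069153 24.9667
[ 0.62361905 -0.0035297   0.06590773]
```

Call:
drive_tool(
  steps=[
    [0.6,0,0,0,0],
    [0.7,0,0,0,0],
    [0.8,0,0,0,0],
    [1,0,0,0,0],
    [1,0,0,0,0],
    [1,0,0,0,0],
    [1,0,0,0,0],
    [1,0,0,0,0],
    [1,0,0,0,0],
    [1,0,0,0,0],
  ],
  grip_force=12,
)

```text
clock: 25.8
position: [0.6244, -0.0034, 0.067]
ee_rot: [-3.038, 0.801, -0.0]
force: [-0.1, -0.2, 1.7]
width: 0.195
gripper_force: 12.0
```

Call:
drive_tool(
  steps=[
    [1,0,0,3,0],
    [1,0,0,5,0],
    [1,0,0,10,0],
    [1,0,0,20,0],
    [1,0,0,25,0],
    [1,0,0,30,0],
    [1,0,0,0,0],
  ],
  grip_force=15,
)

```text
clock: 26.38
position: [0.6276, -0.0043, 0.1666]
ee_rot: [-3.035, 0.801, -0.014]
force: [0.4, -0.3, -1.3]
width: 0.192
gripper_force: 15.0
```

Call:
drive_tool(
  steps=[
    [1,-5,-10,0,0],
    [1,-8,-16,0,0],
    [1,-10,-20,0,0],
    [1,-12,-24,0,0],
    [1,-12,-24,0,0],
    [1,-12,-24,0,0],
    [1,-12,-24,0,0],
    [1,-12,-24,0,0],
    [1,-12,-24,0,0],
    [1,-12,-24,0,0],
    [1,-12,-24,0,0],
    [1,-12,-24,0,0],
    [1,-11,-22,0,0],
    [1,-8,-16,0,0],
    [1,-6,-12,0,0],
    [1,-3,-6,0,0],
    [1,0,0,0,0],
    [1,0,0,0,0],
  ],
)

```text
clock: 27.88
position: [0.4649, -0.3211, 0.1596]
ee_rot: [-3.037, 0.801, 0.001]
force: [0.4, 0.1, -1.4]
width: 0.195
gripper_force: 15.0
```

Run:
```python
from h import *
o=st(); d=cam("wrist"); s=cam("scene"); print(o["position"],o["gripper_force"])
for c,z,nm in ((d,.02,"w"),(s,.028,"s")):
    hsv=cv2.cvtColor(c["image"],cv2.COLOR_RGB2HSV); m=cv2.inRange(hsv,(105,170,60),(118,255,255))
    n,l,S,ce=cv2.connectedComponentsWithStats(m); k=1+np.argmax(S[1:,4]); h=cv2.convexHull(np.argwhere(l==k)[:,::-1].astype(np.float32))
    b=cv2.boxPoints(cv2.minAreaRect(h)) if nm=="w" else cv2.approxPolyDP(h,6,True)[:,0]
    X=back(c,b,z)[:,:2]*1e3; print(nm,S[k],b.round().tolist(),X.round().tolist(),X.mean(0).round(1))
cv2.imwrite("pics/l.png",cv2.resize(np.hstack([d["image"],s["image"][150:,:256][:, :, :].repeat(1,0)[:234] if 0 else d["image"]])[...,::-1][:,:512],(640,480)))
```

```text
clip x -69.68 y(nose) -458.49 mm z(under-cover) 98.92 yawy -119.55 tilt [-0.0005  0.0006] F clip 0.3 0.2 z -1.4 0.1948260380791411 27.8833
[ 0.46494578 -0.32106092  0.15961789] 14.998147934675217
w [  173    91   173   139 10488] [[170.0, 168.0], [288.0, 89.0], [353.0, 186.0], [235.0, 264.0]] [[525.0, -247.0], [533.0, -398.0], [406.0, -414.0], [385.0, -246.0]] [ 462.1 -326.2]
s [ 120  205   73   66 2190] [[192.0, 239.0], [145.0, 270.0], [120.0, 233.0], [167.0, 205.0]] [[543.0, -242.0], [554.0, -402.0], [397.0, -411.0], [387.0, -245.0]] [ 470.3 -325.1]
```

Call:
drive_tool(
  steps=[
    [1,0,-4,-15,0],
    [1,0,0,-30,0],
    [1,0,0,-30,0],
    [1,0,0,-30,0],
    [1,0,0,-20,0],
    [1,0,0,-10,0],
    [1,0,0,-5,0],
    [1,0,0,0,0],
    [1,0,0,0,0],
  ],
)

```text
clock: 28.73
position: [0.4659, -0.3255, 0.0207]
ee_rot: [3.038, -0.8, 0.002]
force: [-0.0, -0.3, 0.5]
width: 0.194
gripper_force: 15.0
```

Call:
drive_tool(
  steps=[
    [1,0,0,-2,0],
    [1,0,0,-2,0],
    [1,0,0,0,0],
    [1,0,0,0,0],
    [1,0,0,0,0],
  ],
)

```text
clock: 29.15
position: [0.4659, -0.3258, 0.0165]
ee_rot: [3.038, -0.8, 0.002]
force: [1.5, -1.0, 3.6]
width: 0.194
gripper_force: 15.0
```

Call:
drive_tool(
  steps=[
    [1,0,0,-0.5,0],
    [1,0,0,-0.5,0],
    [1,0,0,0,0],
  ],
)

```text
clock: 29.4
position: [0.4653, -0.3254, 0.0149]
ee_rot: [3.038, -0.8, -0.0]
force: [1.0, -1.7, 3.3]
width: 0.194
gripper_force: 15.0
```

Call:
drive_tool(
  steps=[
    [0.75,0,0,0,0],
    [0.7,0,0,0,0],
    [0.6,0,0,0,0],
    [0.5,0,0,0,0],
    [0.5,0,0,0,0],
    [0.5,0,0,0,0],
    [0.5,0,0,10,0],
    [0.5,0,0,20,0],
    [0.5,0,0,30,0],
    [0.5,0,0,40,0],
    [0.5,0,0,40,0],
    [0.5,0,0,0,0],
    [0.5,0,0,0,0],
  ],
)

```text
clock: 30.48
position: [0.4666, -0.3264, 0.1581]
ee_rot: [3.037, -0.8, 0.008]
force: [0.1, 0.8, -0.6]
width: 0.5
gripper_force: 0.0
```

Run:
```python
from h import *
d=cam("wrist"); s=cam("scene"); e=cam("side"); st()
for c,z in ((d,.015),(s,.02)):
    m=cv2.inRange(cv2.cvtColor(c["image"],cv2.COLOR_RGB2HSV),(4,170,110),(16,255,255))
    u=proj(c,[[.465,-.325,.02]])[0]; yy,xx=np.mgrid[:384,:512]; m[(xx-u[0])**2+(yy-u[1])**2>(60 if z<.02 else 20)**2]=0
    p=np.argwhere(m)[:,::-1]; print(len(p), back(c,p.mean(0),z)*1e3 if len(p) else "")
# wedge: green + compare other objects with the first pictures
import pickle
d0=pickle.load(open("d0.pkl","rb"))["scene"]
g=cv2.inRange(cv2.cvtColor(s["image"],cv2.COLOR_RGB2HSV),(50,120,60),(80,255,255)); p=np.argwhere(g)[:,::-1]; p=p[p[:,0]>280];p=p[p[:,1]<200]; print(len(p),p.mean(0),back(s,p.mean(0),.025)*1e3)
a=s["image"][100:310,:][...,::-1]; w=d["image"][...,::-1]
cv2.imwrite("pics/m.png",np.vstack([cv2.resize(a,(768,315)),cv2.resize(w[60:,:],(768,int(324*1.5)))[:285]]))
```

```text
clip x -69.16 y(nose) -462.16 mm z(under-cover) 93.60 yawy -119.51 tilt [-0.0012  0.0009] F clip 0.7 0.3 z -0.6 0.49905403586149705 30.6333
195 [[ 468.22366731 -326.41233933   15.        ]]
53 [[ 469.46512297 -325.50543285   20.        ]]
129 [340.02325581 162.13178295] [[571.73099256 328.69174765  25.        ]]
```

View pics/m.png

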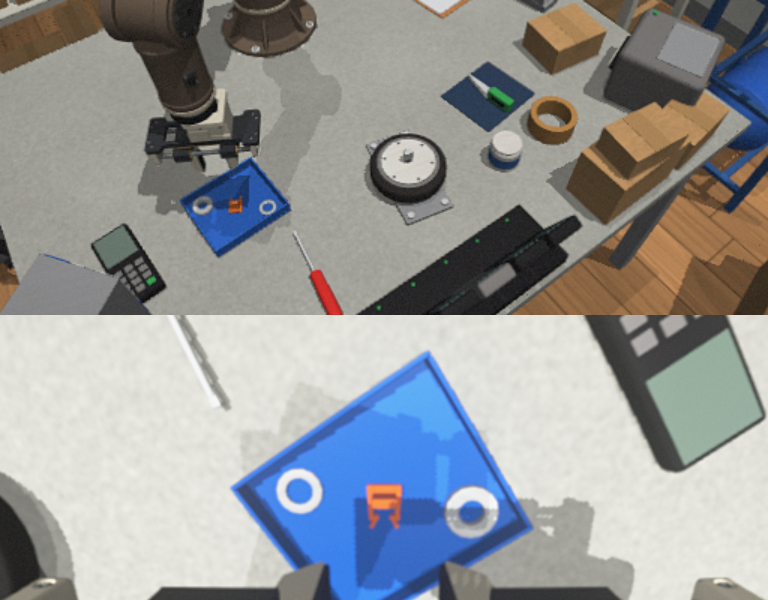

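The picture shows the clip in the tray centre at (385,505), between ring and washer. The wedge lies fully on the mat at (490,92), and everything else is in place. Handing in.

```bash
python3 -c "
from cell import arm
print(arm.sign_off())"
```

```text
the job is handed in; nothing more can be done
None
```

I spread the clip off the axle with the wedge, laid the wedge back on the mat, placed the clip in the parts tray, and handed the job in at about 31 s with nothing else on the bench seen to move; no verdict came back.

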